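# Shut the spice tin and hold its new seal in the ratchet clamp

### The job

The spice tin standing in the bench clamp has a new rubber seal behind the front lip of its lid: press the open lid down until it snaps fully shut past its catch, then pump the clamp's orange trigger (down, let it come up, down again) until the pad bears on the lid's lip and about half of the red pin has gone into its sleeve - never let the pin go all the way in, that would dent the tin. Finish while holding the trigger pressed down at that point, still keeping the tin gripped, and do not let go. Work the clamp by its trigger alone, without pushing the rod, pin or pad by hand, and leave the tin standing where it is and the other things undisturbed.

Things in the scene. Friction and masses are not known exactly. Their poses are not given: they have to be found in the camera images.
- clamp: ratchet clamp fixed on a wooden board 400 x 130 x 18 mm. Origin: centre of the board's underside. x axis = clamping direction, from the blue housing (x -110 to -25 mm, 50 mm wide, top 93 mm above the table, lever cheeks to 119 mm) to the fixed steel jaw (inner face x = +175 mm, top 80 mm up). The trigger pivots at x = -60 mm, 108 mm above the table, and reaches back to -x over the rod's tail
- trigger_angle (a joint): trigger lever angle (rad): 0 = let up (lever rises 25 degrees towards its free end), 0.45 = fully down. A spring lifts it again (about 2 N). Press down on the orange paddle, 118 mm from the pivot: 2 to 4 N free, up to 10 N with the pad loaded. It pushes the rod 40 mm per rad, 18 mm per full stroke less up to 8 mm of free play (teeth 8 mm apart); letting it up leaves the rod in place
- trigger: the trigger lever; origin on its pivot. At its free end, centred 118 mm from the pivot, the orange paddle: 56 mm long (lever direction) x 40 mm wide x 12 mm thick
- paddle_top (a point): centre of the paddle's upper face, about 164 mm above the table when let up and about 114 mm when fully pressed
- rod_travel (a joint): how far the rod has been pushed forward (m), 0 to 0.070; starts at 0 to 0.014. The rod (14 mm thick, axis 70 mm above the table) slides with about 4 N of friction. A second pawl holds it after a full stroke; let up after a part stroke, a loaded rod can slip back up to 8 mm and lose its grip, so the last stroke must be kept pressed
- pin_depth (a joint): how far the red pin has been pressed into the dark sleeve at the rod's end (m): 0 = 16 mm of red pin shows, 0.016 = all the way in. Spring of 1 N per mm, so 8 mm means 8 N on the tin
- pad: black rubber pad 44 mm wide x 30 mm high x 8 mm thick on the end of the red pin, pointing at the tin; origin lies on the rod axis 22 mm behind the pad's middle
- pad_face (a point): centre of the pad's front face, 70 mm above the table; it starts 24 to 42 mm short of the lid's lip, so one stroke never suffices
- rod: the steel rod with its dark sleeve (24 mm thick); origin on the rod axis, 2 mm behind the sleeve's front face. Not to be pushed by hand
- tin: loose steel spice tin standing on the clamp's board, 100 x 100 mm, 70 mm high, about 0.7 kg with its lid; origin: centre of its underside. Its x axis points to the fixed jaw (hinge side), its front faces the pad. It may slide a few mm back against the fixed jaw when clamped
- lid (a joint): angle of the tin's lid (rad): 0 = fully shut, positive = open (front edge up). The stiff hinge lets it stay where it is left. A sprung catch stops it ajar at about 0.1 rad; about 6 N down at the front edge pushes it past, and it snaps shut
- lid_hinge (a point): middle of the lid's hinge, at the tin's rear top edge (tin x = +50 mm, 70 mm above the tin's underside); hinge axis along the tin's y
- lid_press (a point): point to press, on the lid's upper face (red mark), 88 mm from the hinge towards the front edge, on the middle line; the lid is 106 mm long and 106 mm wide, the lip on its front edge 26 mm high. When shut the upper face is 92 mm above the table
- tray: pale blue plastic tray, bystander, 150 x 210 x 28 mm; origin: centre of its underside
- cup: short white ceramic cup, bystander, 72 mm across, 65 mm high; origin: centre of its underside
- canister0: closed steel container, bystander, 78 mm across, 99 mm high; origin: centre of its underside
- canister1: identical closed steel container, bystander
- canister2: identical closed steel container, bystander
- grinder: steel pepper grinder with a knob on top, bystander, 58 mm across, 158 mm high; origin: centre of its underside
- jar: amber jar with a red cap, bystander, 68 mm across, 110 mm high; origin: centre of its underside
Not all that is in view belongs to the job. What is shaped like the tin but purple or yellow is not meant.

How it is judged:
On the way, in this order (a step that is already met when the one before it is completed fails the run):
1. the lid is pressed fully shut past its catch (value of joint lid below 0.03 rad), for 0.2 s.
2. the pad, driven by the trigger, touches the tin (contact force between pad and tin above 1 N and value of joint lid below 0.03 rad), for 0.1 s.
At the end, for the whole second after the job is handed in: lid shut (within 0.03 rad); red pin 5 to 12 of its 16 mm in, pad pressing the tin with over 4 N; fingers still press the paddle (over 1 N), trigger down by over 0.03 rad; tin still, upright, within 15 mm of its start (value of joint lid below 0.03 rad and value of joint pin_depth between 0.005 and 0.012 m and contact force between pad and tin above 4 N and contact force between the fingers and trigger above 1 N and value of joint trigger_angle above 0.03 rad and linear speed of tin below 0.01 m/s and distance of tin from where it was at the start of the episode below 0.015 m and angle between tin's own z axis and vertical below 0.08 rad); the arm keeps its last pose, push and grip.
It fails at once if the red pin is pressed all the way in (over 15 of 16 mm): the tin is dented (value of joint pin_depth above 0.015 m).
It fails at once if the rod, pin or pad is pushed by hand (contact force between any of the fingers, the arm and rod above 2 N or contact force between any of the fingers, the arm and pad above 2 N).
It fails at once if the tin is shoved away or tipped (distance of tin from where it was at the start of the episode above 0.03 m or angle between tin's own z axis and vertical above 0.3 rad).
It fails at once if a bystander is disturbed (distance of any of tray, cup, canister0, canister1, canister2, grinder, jar from where it was at the start of the episode above 0.03 m).
It also fails if it takes over 64 s, if anything falls off the work surface, if the arm or the gripper's body presses on something with over 40 N, if the wrist force passes 120 N, or if a joint passes its speed limit or range.

### The arm

A 6-joint arm with a two-finger parallel gripper is mounted at the origin on the work surface. World frame = base frame: x ahead of the robot, y to its left, z up, the work surface at z = 0. Lengths are in m, angles in rad, forces in N, time in s.
With the tool pointing down it reaches from about 0.3 to 0.825 m from the base axis. Payload 5.4 kg.
Tool frame: the origin (TCP) lies at the very end of the fingers, on their centre line; the grasp point (between the pads) lies 19 mm behind it; z points along the fingers, y is the line along which they close (so a half turn about z gives the same grasp; the last joint's range is limited). The gripper opens to 92 mm and grips with 3 to 60 N. Pads are 20 mm wide; open, the fingers measure 128 mm over their backs; the gripper's body (75 mm by 189 mm) begins 69 mm behind the grasp point.
Start: joints at [0.966, 0.158, 1.597, -0, 1.386, -0.21], TCP at [0.221, 0.531, 0.215] pointing down, gripper open.
Joint ranges: [-2.91, 2.91], [-0.94, 2.29], [0.18, 2.7], [-1.29, 4.43], [0.17, 2.64], [-3, 3]. Speed limits (rad/s): [2.57, 2.57, 3.14, 3.14, 3.14, 3.14].

### API

Orientations are given as a rotation vector (axis times angle).
In Python, from workcell import bot gives the robot as it stands. Calls block until the motion is done:
- bot.goto(position, orientation): joint-space move of the TCP to a pose.
- bot.line_to(position, rot=None, max_speed=0.15): straight line of the TCP; rot=None keeps the orientation; max_speed is the mean speed in m/s.
- bot.set_joints(angles): joint-space move.
- bot.set_gripper(opening, newtons=None): opening from 0.0 (shut) to 1.0 (fully open); newtons is the grip in N (None keeps the last); returns when the fingers have stopped.
- bot.hold(seconds).
- bot.inverse_kinematics(position, orientation): joint angles nearest the present ones, or None.
- bot.read_camera(name): name is "side" or "top"; returns a dict with "pixels" (400x640x3 uint8, blue, green, red), "fx", "fy", "cx", "cy" (pixels), "R" (3x3) and "t" (3): a world point X has camera coordinates R X + t. Camera axes: x right, y down, z forward; pixel columns grow to the right and rows downward; lengths in m; the calibration is good to about 2 mm. A picture is of the moment at which its call begins. There is no depth.
A pose or a line that the arm cannot do raises bot.MotionError and nothing moves.
- bot.job_done(): hands the job in; it is judged then, once.
Readings, each from a call of its own:
- bot.current_clock(): time.
- bot.current_joints(): joint angles.
- bot.current_joint_vel(): joint speeds.
- bot.current_effort(): joint torques, N m.
- bot.current_ee_pos(): TCP position.
- bot.current_tool_rot(): TCP orientation.
- bot.current_contact_force(): force on the tool from outside, world axes, zero at the start.
- bot.current_ft_torque(): the same for the moment, N m.
- bot.current_opening(): opening from 0.0 (shut) to 1.0 (fully open).
- bot.current_grip_force(): force on a finger pad.
Only numpy, scipy, OpenCV 4.12 (cv2) and the standard library are available. Lean on these libraries where they do the work, as an engineer would, in place of code of your own. Each camera call takes 0.05 s, during which the arm holds its last target. There are 200 camera calls.

## Working session

There is one attempt and no reset: what is moved stays moved. The work goes in short steps, each a Python script; the robot and the scene stay as the last script left them, time stands still between calls to the robot, and variables do not carry over. Pictures are saved under pics/ and viewed, at most 10 in all, crops included, and the job is handed in when it is done.

```bash
mkdir -p pics; cat > h.py <<'E'
import numpy as np, cv2
from workcell import bot
def cam(n): return bot.read_camera(n)
def save(c,f): cv2.imwrite('pics/'+f,c['pixels'])
def ray(c,u,v):
    R=np.array(c['R']);t=np.array(c['t'])
    d=R.T@np.array([(u-c['cx'])/c['fx'],(v-c['cy'])/c['fy'],1.]); return -R.T@t,d
def onz(c,u,v,z):
    o,d=ray(c,u,v); return o+d*(z-o[2])/d[2]
def tri(c1,p1,c2,p2):
    o1,d1=ray(c1,*p1);o2,d2=ray(c2,*p2)
    s=np.linalg.lstsq(np.c_[d1,-d2],o2-o1,rcond=None)[0]
    a,b=o1+s[0]*d1,o2+s[1]*d2; return (a+b)/2,np.linalg.norm(a-b)
def proj(c,X):
    p=np.array(c['R'])@np.array(X)+np.array(c['t']); return np.array([c['fx']*p[0]/p[2]+c['cx'],c['fy']*p[1]/p[2]+c['cy']])
E
python3 - <<'E'
from h import *
for n in('top','side'):
    c=cam(n);save(c,n+'0.png');print(n,c['fx'],c['cx'],c['cy'],np.round(-np.array(c['R']).T@c['t'],3),np.round(c['R'],2).tolist())
print(bot.current_tool_rot(),bot.current_clock())
E
```

```text
top 375.6619535995337 316.16558690524005 200.60247951890986 [0.378 0.069 1.335] [[-0.02, -1.0, 0.01], [-0.99, 0.02, -0.14], [0.14, -0.01, -0.99]]
side 363.0007960765505 312.9160860031647 194.07577837450964 [ 0.355 -0.712  0.864] [[0.98, -0.22, -0.0], [-0.15, -0.66, -0.73], [0.16, 0.71, -0.68]]
[-6.16025664e-01 -3.07991618e+00  2.46690148e-03] 0.1
```

View pics/top0.png

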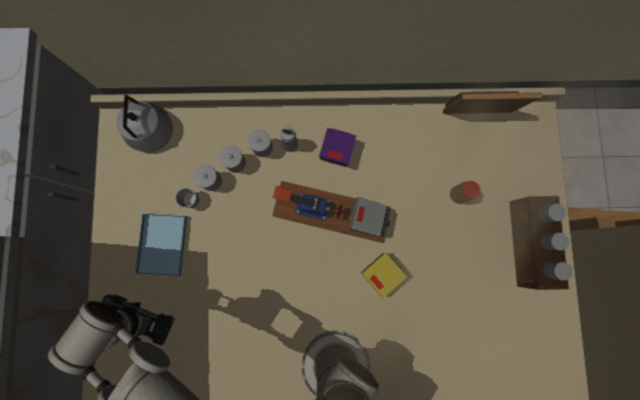

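View pics/side0.png

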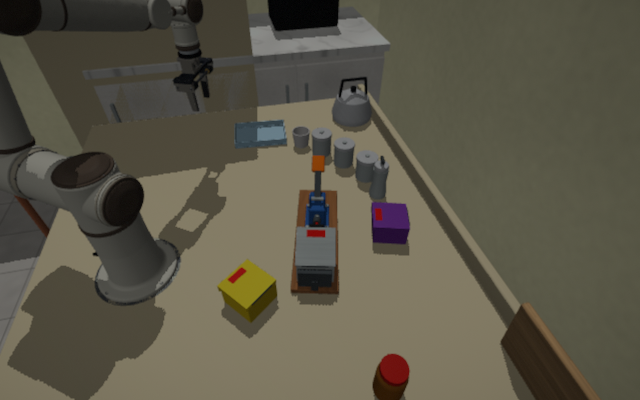

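The top view shows the clamp with its orange paddle at (284,194), housing at (313,206), and the tin with its red mark at (361,214). In the side view the paddle is at (318,163) and the mark at (316,233). Purple and yellow are decoys. Next I'll measure by masks.

```bash
cat > m.py <<'E'
from h import *
def blob(c,m,roi):
    x0,y0,x1,y1=roi; z=np.zeros(m.shape,np.uint8); z[y0:y1,x0:x1]=m[y0:y1,x0:x1]
    n,l,s,ce=cv2.connectedComponentsWithStats(z); i=1+np.argmax(s[1:,4]); return ce[i],s[i],(l==i)
def red(c):
    h=cv2.cvtColor(c['pixels'],cv2.COLOR_BGR2HSV); return ((((h[...,0]<4)|(h[...,0]>176))&(h[...,1]>200)&(h[...,2]>90))*255).astype(np.uint8)
def orange(c):
    h=cv2.cvtColor(c['pixels'],cv2.COLOR_BGR2HSV); return (((h[...,0]>=5)&(h[...,0]<16)&(h[...,1]>200)&(h[...,2]>110))*255).astype(np.uint8)
E
python3 - <<'E'
from m import *
t=cam('top');s=cam('side')
a=blob(t,red(t),(340,190,390,235));b=blob(s,red(s),(290,220,340,245))
print('mark',a[0],a[1],b[0],b[1],tri(t,a[0],s,b[0]))
a=blob(t,orange(t),(265,180,300,210));b=blob(s,orange(s),(300,145,335,180))
print('pad',a[0],a[1],b[0],b[1],tri(t,a[0],s,b[0]))
p=t['pixels'];h=cv2.cvtColor(p,cv2.COLOR_BGR2HSV)
for q in((290,225),(340,232),(284,194),(361,214)): print(q,h[q[1],q[0]])
A=cv2.resize(p[170:250,260:400],(800,457),interpolation=cv2.INTER_CUBIC);cv2.imwrite('pics/tc.png',A)
B=cv2.resize(s['pixels'][145:300,270:360],(348,600),interpolation=cv2.INTER_CUBIC);cv2.imwrite('pics/sc.png',B)
E
```

```text
mark [359. 218.] [358 217   3   3   3] [315.93684211 232.81052632] [308 230  17   7  95] (array([ 0.4953411 , -0.08325767,  0.11981216]), np.float64(0.01751416798840559))Traceback (most recent call last):
  File "<stdin>", line 5, in <module>
  File "m.py", line 4, in blob
    n,l,s,ce=cv2.connectedComponentsWithStats(z); i=1+np.argmax(s[1:,4]); return ce[i],s[i],(l==i)
                                                      ~~~~~~~~~^^^^^^^^^
    return _wrapfunc(a, 'argmax', axis=axis, out=out, **kwds)
    return bound(*args, **kwds)
ValueError: attempt to get argmax of an empty sequence
```

```bash
cat > m.py <<'E'
from h import *
def blob(c,m,roi):
    x0,y0,x1,y1=roi; z=np.zeros(m.shape,np.uint8); z[y0:y1,x0:x1]=m[y0:y1,x0:x1]
    n,l,s,ce=cv2.connectedComponentsWithStats(z)
    if n<2: return None
    i=1+np.argmax(s[1:,4]); return ce[i],s[i],(l==i)
def _m(c,lo,hi):
    h=cv2.cvtColor(c['pixels'],cv2.COLOR_BGR2HSV); h[...,0]=(h[...,0].astype(int)+20)%180
    return cv2.inRange(h,(lo,190,70),(hi,255,255))
def red(c): return _m(c,10,24)
def orange(c): return _m(c,22,34)
E
python3 - <<'E'
from m import *
t=cam('top');s=cam('side')
p=t['pixels'];h=cv2.cvtColor(p,cv2.COLOR_BGR2HSV);hs=cv2.cvtColor(s['pixels'],cv2.COLOR_BGR2HSV)
for q in((290,225),(340,232),(284,194),(280,191),(361,214)): print(q,h[q[1],q[0]])
for q in((318,163),(318,159),(316,233),(300,210)): print(q,hs[q[1],q[0]])
A=cv2.resize(p[170:250,260:400],(800,457),interpolation=cv2.INTER_CUBIC)
B=cv2.resize(s['pixels'][145:300,270:360],(348,600),interpolation=cv2.INTER_CUBIC);cv2.imwrite('pics/sc.png',B)
cv2.imwrite('pics/tc.png',A)
for f,n in((red,'mark'),(orange,'pad')):
    a=blob(t,f(t),(340,190,390,235) if n=='mark' else (265,180,300,210));b=blob(s,f(s),(290,220,340,245) if n=='mark' else (300,145,335,180))
    if a and b: print(n,a[0],a[1],b[0],b[1],tri(t,a[0],s,b[0]))
    else: print(n,a and a[1],b and b[1])
E
```

```text
(290, 225) [ 20  67 138]
(340, 232) [15 93 85]
(284, 194) [  8 190 121]
(280, 191) [  8 191 124]
(361, 214) [  2 197 109]
(318, 163) [ 13 244 135]
(318, 159) [ 13 236 137]
(316, 233) [  0 239 124]
(300, 210) [ 13 154  96]
mark [360.23529412 214.02941176] [358 208   5  13  34] [315.85714286 232.78571429] [308 230  17   7  98] (array([ 0.50117428, -0.08641864,  0.12344639]), np.float64(0.00411917447975816))
pad [281.84251969 193.77165354] [274 187  17  15 127] [317.98830409 163.0877193 ] [312 156  13  16 171] (array([0.56687674, 0.16437336, 0.15749421]), np.float64(0.003334824780796734))
```

View pics/tc.png

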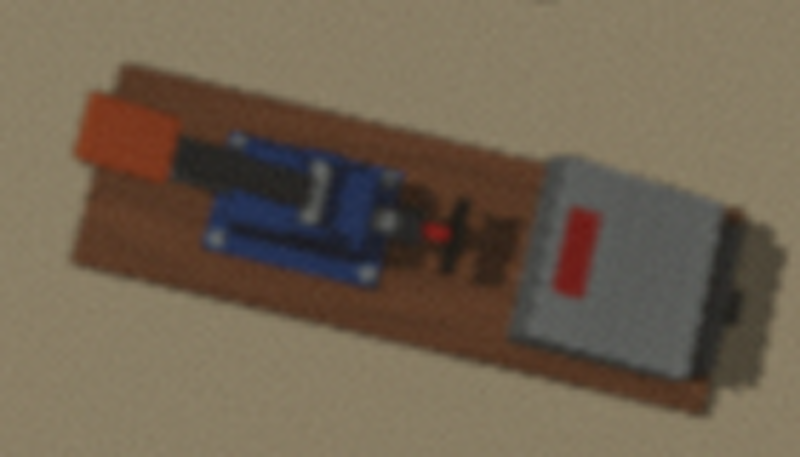

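View pics/sc.png

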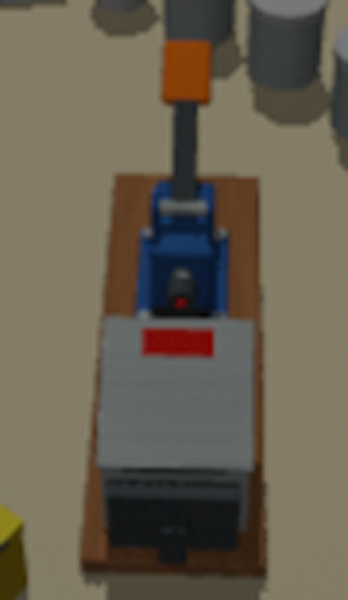

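The top crop shows board corners at full-image pixels (281.9,181.4), (273.1,216.0) and (383.9,242.1). The red pin is at about (336.5,210.5), with a gap between the pad and the lip. The side crop shows the lid raised with its red mark.

```bash
python3 - <<'E'
from m import *
t=cam('top');s=cam('side')
A,B,C=[onz(t,*q,0.018) for q in((281.9,181.4),(273.1,216),(383.9,242.1))]
print(A,B,C,'sizes',np.linalg.norm(A-B),np.linalg.norm(C-B))
# side view corners, crop scale 3.871 offset (270,145)
S=[onz(s,270+u/3.871,145+v/3.871,0.018) for u,v in((115,176),(258,178),(82,566),(265,566))]
print(np.round(S,4))
o=(A+C)/2; 
mark=np.array([.5012,-.0864,.1234]);pd=np.array([.5669,.1644,.1575])
for nm,ex in(('board',(C-B)/np.linalg.norm(C-B)),('feat',(mark-pd)*[1,1,0]/np.linalg.norm((mark-pd)[:2]))):
    ey=np.array([-ex[1],ex[0],0]); print(nm,np.degrees(np.arctan2(ex[1],ex[0])),'o',o,'mark',(mark-o)@ex,(mark-o)@ey,'paddle',(pd-o)@ex,(pd-o)@ey)
E
```

```text
[0.63193667 0.17530892 0.018     ] [0.50881125 0.20726292 0.018     ] [ 0.40955749 -0.17872858  0.018     ] sizes 0.12720427906223472 0.3985482940338325
[[ 0.5138  0.2028  0.018 ]
 [ 0.6376  0.1716  0.018 ]
 [ 0.414  -0.1819  0.018 ]
 [ 0.5365 -0.2099  0.018 ]]
board -104.42060583174597 o [ 0.52074708 -0.00170983  0.018     ] mark 0.08688986457381864 0.002159862758604733 paddle -0.17237015581824608 0.0033311126491816154
feat -104.6794472020783 o [ 0.52074708 -0.00170983  0.018     ] mark 0.0868792204703336 0.0025523760028095567 paddle -0.1723834455654842 0.00255237600280956
```

Sizes, orientation and lateral offsets agree: board 398×127 mm, mark on the centreline, lid open about 0.36 rad. Now I'll press the lid.

```bash
cat >> h.py <<'E'
from scipy.spatial.transform import Rotation as Ro
O=np.array([.523,-.003,0]);yaw=np.radians(-104.5)
EX=np.array([np.cos(yaw),np.sin(yaw),0]);EY=np.array([-EX[1],EX[0],0])
def W(x,y,z): return O+x*EX+y*EY+np.array([0,0,z])
def rot(s=1): return Ro.from_matrix(np.c_[-s*EX,s*EY,[0,0,-1]]).as_rotvec()
def F(): return bot.current_contact_force()[2]
E
python3 - <<'E'
from h import *
q0=bot.current_joints()
for s in(1,-1):
    print(s,bot.inverse_kinematics(W(.084,0,.2),rot(s)),bot.inverse_kinematics(W(-.17,0,.2),rot(s)))
c=[(abs(np.array(bot.inverse_kinematics(W(.084,0,.2),rot(s)))[5]-q0[5]),s) for s in(1,-1) if bot.inverse_kinematics(W(.084,0,.2),rot(s)) is not None]
s=min(c)[1];print('use',s)
bot.set_gripper(0,20)
bot.goto(W(.084,0,.22),rot(s))
bot.line_to(W(.084,0,.135),max_speed=.15)
bot.hold(.2);f0=F();print('f0',f0,bot.current_clock())
z=.135
while z>.088:
    z-=.003 if z>.1 else .001
    bot.line_to(W(.084,0,z),max_speed=.04)
    f=F()-f0; print(round(z,4),round(bot.current_ee_pos()[2],4),round(f,2))
    if f>14 : break
bot.hold(.3);print(F()-f0,bot.current_clock())
E
```

```text
1 [-4.04227545e-01 -2.34565817e-03  1.79671155e+00 -4.44089210e-16
  1.34722676e+00 -1.51154804e-01] [ 7.30090128e-02  2.02967887e-01  1.57546495e+00 -4.44089210e-16
  1.36315982e+00  3.26081754e-01]
-1 [-4.04227545e-01 -2.34565817e-03  1.79671155e+00 -4.44089210e-16
  1.34722676e+00  2.99043785e+00] [ 7.30090128e-02  2.02967887e-01  1.57546495e+00 -4.44089210e-16
  1.36315982e+00 -2.81551090e+00]
use 1
f0 -0.054823530786323 5.0667
0.132 0.1319 0.22
0.129 0.1287 0.57
0.126 0.1257 0.76
0.123 0.1227 0.07
0.12 0.1197 0.08
0.117 0.1167 0.01
0.114 0.1137 -0.8
0.111 0.1107 0.45
0.108 0.1077 -0.46
0.105 0.1048 0.75
0.102 0.1017 0.08
0.099 0.0992 1.96
0.098 0.0985 5.85
0.097 0.0975 5.65
0.096 0.0963 5.1
0.095 0.0948 1.07
0.094 0.0934 0.02
0.093 0.0927 0.14
0.092 0.0923 2.57
0.091 0.0922 10.64
0.09 0.092 15.97
15.419865228571398 10.6167
```

The lid snapped through: force peaked at 5.9 N, dropped, and it bottomed out at z = 92.0 mm. Next is the first stroke.

```bash
cat >> h.py <<'E'
def P(q,dx=.010):
    th=np.radians(25)-q
    return W(-.060-.118*np.cos(th)+.006*np.sin(th)+dx,0,.108+.118*np.sin(th)+.006*np.cos(th))
def press(q0,q1,dq,fmax,f0,v=.06):
    log=[];q=q0
    while q<q1-1e-6:
        q=min(q+dq,q1); bot.line_to(P(q),max_speed=v); f=F()-f0; log.append((round(q,3),round(f,2)))
        if f>fmax: break
    print(log); return q,f
E
python3 - <<'E'
from m import *
p=bot.current_ee_pos(); bot.line_to([p[0],p[1],.2],max_speed=.2)
bot.goto(P(-.25)+[0,0,.03],rot(1)); bot.line_to(P(-.1)); bot.hold(.2); f0=F(); print('f0',f0,bot.current_clock())
t=cam('top');a=t['pixels']
q,f=press(-.1,.48,.04,11,f0)
bot.hold(.1);print(F()-f0,bot.current_clock())
t=cam('top');s=cam('side')
V=np.hstack([cv2.resize(a[180:235,300:360],None,fx=6,fy=6),cv2.resize(t['pixels'][180:235,300:360],None,fx=6,fy=6)])
cv2.imwrite('pics/st1.png',V)
E
```

```text
f0 -0.1555687942465177 12.8583
[(-0.06, np.float64(-0.45)), (-0.02, np.float64(-0.16)), (0.02, np.float64(1.27)), (0.06, np.float64(1.54)), (0.1, np.float64(1.42)), (0.14, np.float64(2.62)), (0.18, np.float64(2.29)), (0.22, np.float64(3.0)), (0.26, np.float64(2.7)), (0.3, np.float64(3.62)), (0.34, np.float64(3.8)), (0.38, np.float64(2.99)), (0.42, np.float64(3.69)), (0.46, np.float64(11.26))]
10.717743127810166 16.5083
```

View pics/st1.png

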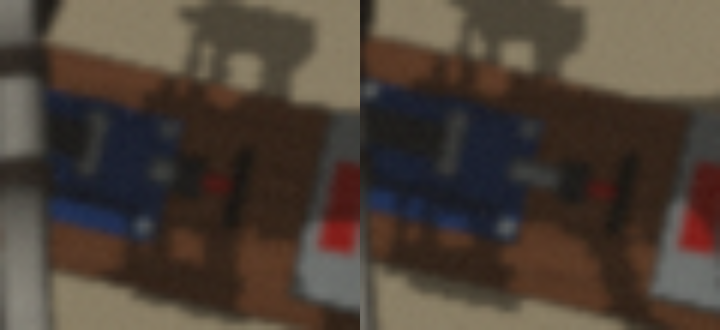

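The right panel, after stroke 1, shows the pad about 13 mm further forward with all the red still showing, and about 22 mm of gap left. Next is stroke 2, with a force guard.

```bash
python3 - <<'E'
from m import *
for q in(.3,.15,0,-.06): bot.line_to(P(q),max_speed=.12)
bot.hold(.15); f0=F(); print('f0',f0,bot.current_clock())
q,f=press(-.04,.47,.03,9,f0)
bot.hold(.1);print(F()-f0,bot.current_clock())
t=cam('top')
cv2.imwrite('pics/st2.png',cv2.resize(t['pixels'][180:235,300:370],None,fx=8,fy=8))
E
```

```text
f0 0.1037207049440389 17.9167
[(-0.01, np.float64(-0.23)), (0.02, np.float64(0.47)), (0.05, np.float64(1.74)), (0.08, np.float64(2.45)), (0.11, np.float64(3.62)), (0.14, np.float64(2.54)), (0.17, np.float64(2.48)), (0.2, np.float64(3.08)), (0.23, np.float64(3.54)), (0.26, np.float64(3.2)), (0.29, np.float64(3.45)), (0.32, np.float64(4.26)), (0.35, np.float64(4.29)), (0.38, np.float64(3.67)), (0.41, np.float64(3.97)), (0.44, np.float64(4.76)), (0.47, np.float64(15.45))]
16.230771585141287 22.2667
```

View pics/st2.png

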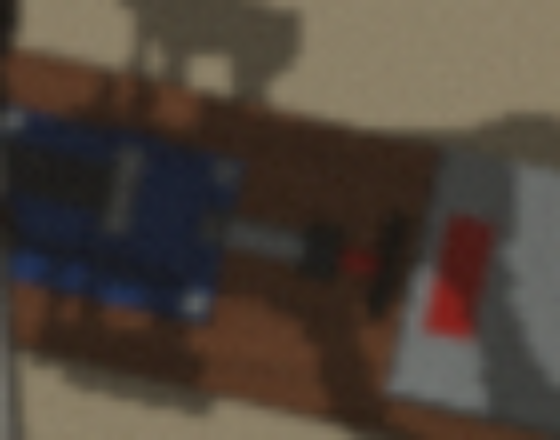

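The pad is at (50,32)/px and the lip is about 2 px ahead, so roughly 6 mm of gap remains and the pin still shows fully (about 4.75 px). Stroke 3 runs in fine steps.

```bash
python3 - <<'E'
from m import *
for q in(.3,.15,0,-.06): bot.line_to(P(q),max_speed=.12)
bot.hold(.15); f0=F(); print('f0',f0,bot.current_clock())
q,f=press(-.04,.14,.03,9,f0)
while q<.435:
    q+=.02; bot.line_to(P(q),max_speed=.05)
    fs=[]
    for _ in range(4): bot.hold(.05); fs.append(F()-f0)
    t=cam('top'); b=blob(t,red(t),(330,200,352,222))
    print(round(q,3),np.round(np.mean(fs),2),b and b[1][[0,2,3,4]])
    if np.mean(fs)>6.5: break
print(bot.current_clock())
cv2.imwrite('pics/st3.png',cv2.resize(t['pixels'][180:235,300:370],None,fx=8,fy=8))
E
```

```text
f0 0.22203384295453601 23.6333
[(-0.01, np.float64(-0.15)), (0.02, np.float64(-0.22)), (0.05, np.float64(1.08)), (0.08, np.float64(3.69)), (0.11, np.float64(2.57)), (0.14, np.float64(2.53))]
0.16 3.19 None
0.18 3.17 None
0.2 3.23 None
0.22 2.78 [346   1   1   1]
0.24 3.4 None
0.26 3.88 None
0.28 3.94 None
0.3 4.25 None
0.32 4.29 None
0.34 4.41 None
0.36 5.32 None
0.38 4.57 None
0.4 4.9 None
0.42 4.3 None
0.44 5.89 None
32.6333
```

View pics/st3.png

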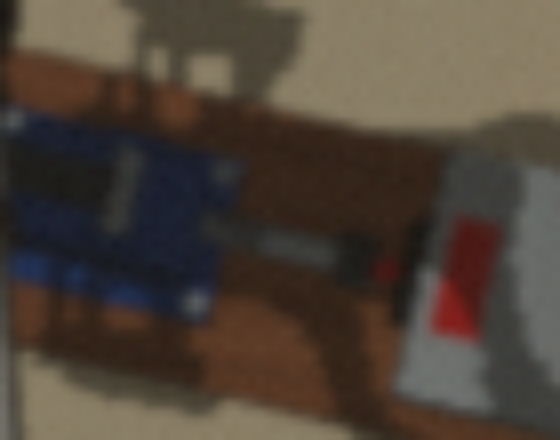

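The pad now bears on the lip and the tin has slid about 3 mm back. About 3.1 px of red shows against 4.75 before. I'll quantify this from the red integral along the pin.

```bash
cat > pin.py <<'E'
from m import *
def prof(im8):  # 8x crop of [180:235,300:370]; redness along rod axis
    im=im8.astype(float); r=np.clip(im[...,2]-(im[...,0]+im[...,1])/2-32,0,None)
    r=r[215:305]; col=r.sum(0)[320:424]
    return col
def axial(im8):
    r=im8.astype(float); r=r[...,2]-np.maximum(r[...,1],r[...,0])
    u=np.arange(300,425,4); # axis row: slope along rod
    return u,np.array([r[int(258+(x-360)*.26)-10:int(258+(x-360)*.26)+11,x-2:x+3].mean() for x in u])
def crop(t): return cv2.resize(t,None,fx=8,fy=8)
def avg(n=8):
    return np.mean([cam('top')['pixels'][180:235,300:370].astype(np.float32) for _ in range(n)],0)
E
python3 - <<'E'
from pin import *
a=cv2.imread('pics/st2.png'); b=crop(avg()); cv2.imwrite('pics/st3avg.png',b)
for im in(a,b):
    u,p=axial(im); print([(int(x),int(v)) for x,v in zip(u,p)],p[p>25].sum())
    m=_m2=cv2.inRange(cv2.cvtColor(im.astype(np.uint8),cv2.COLOR_BGR2HSV),(0,170,60),(4,255,255)); M=cv2.moments(m[180:360,424:520]); print('mark',M['m10']/M['m00']+424,M['m01']/M['m00']+180,M['m00']/255)
print(F(),bot.current_clock())
E
```

```text
[(300, 0), (304, 0), (308, 0), (312, 1), (316, 1), (320, 1), (324, 1), (328, 1), (332, 3), (336, 9), (340, 16), (344, 24), (348, 31), (352, 35), (356, 37), (360, 38), (364, 37), (368, 34), (372, 30), (376, 23), (380, 16), (384, 10), (388, 5), (392, 5), (396, 7), (400, 8), (404, 9), (408, 6), (412, 4), (416, 1), (420, 1), (424, 5)] 246.32380952380953
mark 458.03164139749504 281.4156229400132 3034.0
[(300, 1), (304, 1), (308, 1), (312, 1), (316, 1), (320, 1), (324, 1), (328, 1), (332, 1), (336, 1), (340, 1), (344, 0), (348, 0), (352, 1), (356, 1), (360, 1), (364, 3), (368, 6), (372, 11), (376, 19), (380, 26), (384, 32), (388, 35), (392, 33), (396, 29), (400, 20), (404, 12), (408, 7), (412, 2), (416, 0), (420, 0), (424, 0)] 156.51861979166665
mark 464.1692009058557 282.428987382724 3091.0
6.250719729395821 33.0333[ WARN:0@5.045] global loadsave.cpp:1063 imwrite_ Unsupported depth image for selected encoder is fallbacked to CV_8U.
```

About 10.8–11.1 mm of red is showing, so the depth is about 5 mm, which is marginal. I'll complete this stroke so the pawl holds, let the trigger up, and add about 3 mm with a fourth stroke.

```bash
cat >> pin.py <<'E'
def depth(n=3):
    u,p=axial(crop(avg(n))); i=int(np.argmax(np.where((u>345)&(u<415),p,0))); h=p[i]/2
    l=i
    while l>0 and p[l]>h:l-=1
    r=i
    while r<len(p)-1 and p[r]>h:r+=1
    L=u[l]+4*(h-p[l])/(p[l+1]-p[l]); R=u[r]-4*(h-p[r])/(p[r-1]-p[r])
    lo=i
    while lo>0 and p[lo]>2.5: lo-=1
    hi=i
    while hi<len(p)-1 and p[hi]>2.5 and p[hi+1]<=p[hi]: hi+=1
    return 16-16*p[lo:hi+1].sum()/348, 16-16*(R-L)/37, L, R
E
python3 - <<'E'
from pin import *
f0=.1
print('now',np.round(depth(),1))
q,f=press(.44,.475,.012,10.5,f0); print('full',np.round(depth(),1))
for q in(.3,.15,0,-.05): bot.line_to(P(q),max_speed=.15)
bot.hold(.1);f0=F(); print('up',np.round(depth(),1),f0,bot.current_clock())
q,f=press(-.03,.05,.04,8,f0)
while q<.42:
    q+=.025; bot.line_to(P(q),max_speed=.08)
    fs=[]
    for _ in range(2): bot.hold(.04); fs.append(F()-f0)
    d=depth(2); print(round(q,3),round(np.mean(fs),2),np.round(d,1))
    if min(d[0],d[1])>6.8 or max(d[0],d[1])>9 or np.mean(fs)>7.5: break
print(bot.current_clock())
E
```

```text
now [  5.1   4.9 375.7 401.4]
[(0.452, np.float64(8.89)), (0.464, np.float64(15.17))]
full [  5.    4.7 375.5 401.6]
up [  3.1   3.4 371.4 400.6] 0.26887226584883245 35.1417
[(0.01, np.float64(-1.07)), (0.05, np.float64(0.91))]
0.075 0.87 [  3.1   3.4 371.2 400.3]
0.1 0.72 [  3.3   3.8 372.  400.2]
0.125 0.38 [  2.9   3.6 371.5 400.2]
0.15 0.87 [  3.1   3.6 371.6 400.1]
0.175 1.89 [  3.2   3.5 371.5 400.5]
0.2 2.71 [  3.1   3.4 371.5 400.6]
0.225 4.12 [  4.    4.3 373.2 400.4]
0.25 4.19 [  4.5   4.4 374.5 401.4]
0.275 5.35 [  5.9   5.3 377.2 402. ]
0.3 5.76 [  6.3   5.5 378.1 402.3]
0.325 5.93 [  7.5   5.9 379.7 403.1]
0.35 6.65 [  8.4   6.3 381.1 403.4]
0.375 6.25 [  9.8   6.8 383.4 404.6]
41.2917
```

The estimates agree on a depth of about 7–10 mm: red integral 9.8, width 6.8, lever kinematics ≤10.4, and force about 7–8 N. That is inside 5–12 mm, so I'll confirm it's steady and hand in.

```bash
python3 - <<'E'
from pin import *
fs=[]
for _ in range(8): bot.hold(.05); fs.append(F())
print(np.round(fs,2),np.round(depth(3),1))
if np.mean(fs)>4.5: print(bot.job_done())
E
```

```text
[6.72 7.41 6.89 5.99 6.37 6.68 6.59 6.87] [  9.8   7.  383.4 404.2]
the job is handed in; nothing more can be done
None
```

The job is handed in with the lid snapped shut, the pad bearing on the lip, the red pin an estimated 7–10 mm into its sleeve, and the trigger still held down at about 6.7 N; the verdict was not shown to me.

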